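# Hold the dust extractor's filter hatch down for screwing

## Task

The bench dust extractor is being closed after a filter change. Press its stop button fully down and let it come up again, then turn the winged quarter-turn fastener on the filter hatch until the slot along its wing lines up with the two index lines engraved on the hatch, press the hatch down flush with the top of the housing against its springy rubber seal, and finish while still holding it there, so that I can do up the two corner screws. Leave the dish, the orange block, the tweezer and the case press where they are.

Things in the scene. Friction and masses are not known exactly. Their poses are not given: they have to be found in the camera images.
- extractor: Grey desktop dust extractor fixed to the bench, 250 (x) x 310 (y) x 150 mm high; origin in the centre of its underside, on the bench. Its front with intake grille and hood faces its own -x. In its flat top: the aluminium filter hatch on the -y side, a control strip on the +y side with the stop button and, 80 mm behind it (+x), an unused black speed dial 28 mm across, 12 mm high.
- stop (a joint): Travel of the stop button, m: 0 = up, 0.006 = fully down. Its spring starts at about 1.5 N and takes about 5 N fully down; it comes up by itself when released. It moves straight down.
- stop_top (a point): Centre of the top face of the stop button, a plain steel plunger 28 mm across in a black round housing 44 mm across and 12 mm high. Up, it stands about 22 mm above the extractor's top. The point moves with the button.
- hatch (a joint): Filter hatch about its hinge, rad: 0 = flush (a stop), growing as it opens. The rubber seal springs it up to about 0.09 (free edge 16 mm proud) unless held; about 7 N down at hatch_push or at the fastener keeps it flush. With the fastener out of line, its cross pin under the hatch lands on a slotted receiver and the hatch stops at about 0.06; in line, the pin drops through.
- hatch_edge (a point): Middle of the hatch's free (front) edge, on its top face. The hatch is an aluminium plate 178 (x) x 188 (y) x 8 mm, hinged along its far (+x) edge; flush, its top face is level with the extractor's top. A low captive screw, 14 mm across, 5 mm high, sits in each front corner, 16 mm from this edge, 78 mm either side of the middle. Moves with the hatch.
- hatch_push (a point): A clear flat spot on the hatch's top face, good for pushing: 145 mm from the hinge, 33 mm from the free edge, 52 mm to the +y side of the fastener's axis. Axes as the hatch's. Moves with the hatch; flush, it is 150 mm above the bench.
- stud (a joint): Quarter-turn fastener in the hatch, rad: 0 = slot in line with the index lines (wing along the hatch's x axis, hinge to free edge), positive = counter-clockwise seen from above. Starts 0.6 to 1.45 counter-clockwise of the lines, turns from -0.6 to 1.75, needs about 0.04 N m, stays where it is left.
- stud_wing (a point): Centre of the top of the fastener's wing, on its axis; x along the wing and its slot, z up out of the hatch. The steel wing is 32 long x 10 thick, top 22 mm above the hatch's face; under it a round flange 36 mm across, 3 mm high. It sits mid-width in the hatch, 33 mm from the free edge, between two short engraved lines. Moves with the hatch, turns with the fastener.
- dish: White ceramic dish, 90 mm across, 28 mm high; origin under its centre. Leave alone.
- mat_block: Orange silicone mat block, 90 x 70 x 24 mm; origin under its centre. Leave alone.
- tweezer: Steel tweezer lying flat, about 122 mm long along its x, 6 mm high; origin under its middle. Leave alone.
- case_press: Silver watch case press, base 130 x 95 mm, 275 mm high with its lever; origin under its base's centre. Leave alone.

How it is judged:
By the outcome, as a careful person would: the job done as asked, in the order asked, and still so for the second after the job is handed in, while the arm keeps its last pose, push and grip.
It also fails if it takes over 54 s, if anything falls off the work surface, if the arm or the gripper's body presses on something with over 40 N, if the wrist force passes 120 N, or if a joint passes its speed limit or range.

## Robot

A 6-joint arm with a two-finger parallel gripper is mounted at the origin on the work surface. World frame = base frame: x ahead of the robot, y to its left, z up, the work surface at z = 0. Lengths are in m, angles in rad, forces in N, time in s.
With the tool pointing down it reaches from about 0.425 to 0.95 m from the base axis. Payload 3.5 kg.
Tool frame: the origin (TCP) lies on the centre line of the jaws, within the pads' length; the fingertips stand 25 mm ahead of it and the grasp point (between the pads) lies 6 mm ahead of it (ctrl.finger_overhang is the distance from the TCP to the fingertips, in m); z points along the fingers, y is the line along which they close (so a half turn about z gives the same grasp; the last joint's range is limited). The gripper opens to 85 mm and grips with 20 to 120 N. Pads are 22 mm wide; open, the fingers measure 114 mm over their backs; the gripper's body (76 mm by 85 mm) begins 54 mm behind the grasp point. The pads swing forward as they close: fully open they stand 13 mm farther back than shut.
Start: joints at [1.044, 0.286, 1.577, -0, 1.279, -0.15], TCP at [0.248, 0.628, 0.256] pointing down, gripper open.
Joint ranges: [-2.77, 2.77], [-0.9, 2.22], [0.21, 2.48], [-1.53, 4.67], [0.24, 2.81], [-2.84, 2.84]. Speed limits (rad/s): [2.79, 2.79, 3.14, 3.14, 3.14, 3.14].

## Interface

Orientations are given as a unit quaternion [x, y, z, w].
In Python, from plant import get_state, imaging, job, ctrl gives the robot as it stands.
- The arm moves only by the tool jog_arm, never from a script. Its argument "increments" is a list of rows, each an object of numbers: "dx", "dy", "dz": the shift along the world's x, y, z each as a share of 12 cm, from -1 to 1; "ax", "ay", "az": the turn, a rotation vector about the world's x, y, z each as a share of pi/2 rad, from -1 to 1; "gripper": the gripper command: -1 is shut, 1 is fully open, values between are in proportion. A call has 1 to 10 rows; each row is the pose to reach, as a shift and turn from the pose commanded when the call began; what a row does not reach only later rows make up. A row lasts 1/10 s, in which the tool goes at most 50 mm and 8.59 degrees, less where a joint would pass 70% of its speed; a pose out of reach is approached as far as the arm can. A call with a number of a shift or a turn outside -1 to 1 is refused whole. A call with a gripper value outside its range is refused whole. The fingers move at their own pace and stop on an object; "force" is the grip in N (left out, the last holds). Time passes only in rows, so rows that repeat a pose let the fingers close. It gives the time, the measured TCP pose, the force, the opening and the grip force at its end, in the units of the state.
- get_state(): the state, without advancing time (a new reading comes with each control period).
- imaging.read_camera(name): name is "side" or "top"; returns a dict with "frame" (420x560x3 uint8, blue, green, red), "depth" (420x560 float32, m along the optical axis (not along the pixel's ray), 0 where there is no reading), "camera_matrix" (3x3 intrinsics, pixels), "dist" ([k1, k2, p1, p2, k3] as OpenCV has them; the pictures are not rectified), "extrinsics" (4x4, takes a point from camera to world coordinates). Camera axes: x right, y up, looking along -z (the intrinsics and any distortion apply to the point x, -y, -z); pixel columns grow to the right and rows downward; lengths in m; the calibration is good to about 2 mm. A picture is of the moment at which its call begins.
- job.sign_off(): hands the job in; it is judged then, once.
The state is a dict: "time": time; "qpos": joint angles; "dq": joint speeds; "joint_efforts": joint torques, N m; "eef_pos": TCP position; "tcp_rot": TCP orientation; "contact_force": force on the tool from outside, world axes, zero at the start; "wrist_torque": the same for the moment, N m; "opening": opening from 0.0 (shut) to 1.0 (fully open); "finger_force": force on a finger pad.
Only numpy, scipy, OpenCV 4.12 (cv2) and the standard library are available. Lean on these libraries where they do the work, as an engineer would, in place of code of your own. Each camera call takes 0.05 s, during which the arm holds its last target. There are 200 camera calls.

## Working session

There is one attempt and no reset: what is moved stays moved. The work goes in short steps, Python scripts to look and compute and a tool call to move; the robot and the scene stay as the last step left them, time stands still between calls to the robot, and variables do not carry over. Pictures are saved under pics/ and viewed, at most 10 in all, crops included, and the job is handed in when it is done.

Besides the shell and the picture viewer there is one more tool, called after ">>>" by a JSON object that holds its "method" and its "body". jog_arm: Moves the arm, as the interface text tells. Shift numbers are shares of 12 cm and turn numbers shares of pi/2 rad, none past 1 either way. Its arguments: {"type":"object","properties":{"increments":{"type":"array"},"force":{"type":"number"}},"required":["increments"]}

```bash
ls; mkdir -p pics; cat > h.py <<'E'
import numpy as np, cv2
from plant import get_state, imaging, job, ctrl
def cam(n):
    c=imaging.read_camera(n); return c
def ray(c,uv):
    uv=np.array(uv,float).reshape(-1,1,2)
    p=cv2.undistortPoints(uv,np.array(c["camera_matrix"]),np.array(c["dist"])).reshape(-1,2)
    d=np.c_[p[:,0],-p[:,1],-np.ones(len(p))]
    T=np.array(c["extrinsics"]); return T[:3,3], d@T[:3,:3].T
def onz(c,uv,z):
    o,d=ray(c,uv); return o+d*((z-o[2])/d[:,2])[:,None]
def bydepth(c,uv):
    o,d=ray(c,uv); uv=np.array(uv,int).reshape(-1,2)
    return o+d*c["depth"][uv[:,1],uv[:,0]][:,None]
E
python3 - <<'E'
from h import *
for n in("side","top"):
    c=cam(n); cv2.imwrite(f"pics/{n}0.png",c["frame"]); print(np.round(c["extrinsics"],3).tolist(),c["camera_matrix"],c["dist"])
s=get_state(); print(s, ctrl.finger_overhang)
E
```

```text
pics
[[-0.998, 0.046, -0.046, 0.51], [-0.065, -0.784, 0.618, 0.867], [-0.008, 0.62, 0.785, 1.233], [0.0, 0.0, 0.0, 1.0]] [[462.75296639   0.         287.29987174]
 [  0.         462.75296639 219.76840933]
 [  0.           0.           1.        ]] [-0.00677332  0.          0.          0.          0.        ]
[[0.027, 0.993, -0.118, 0.411], [-0.999, 0.029, 0.022, 0.002], [0.026, 0.117, 0.993, 1.296], [0.0, 0.0, 0.0, 1.0]] [[476.57092702   0.         284.12569997]
 [  0.         476.57092702 202.49455928]
 [  0.           0.           1.        ]] [-0.05851971  0.          0.          0.          0.        ]
{'time': 0.1, 'qpos': array([ 1.04397620e+00,  2.87140736e-01,  1.57804252e+00, -2.76617034e-06,
        1.27860661e+00, -1.50006577e-01]), 'dq': array([-1.97817184e-04, -3.09848985e-03, -4.05698757e-03, -5.55855846e-05,
        3.60655930e-04, -1.74716722e-03]), 'joint_efforts': array([ 1.82528613e-03, -4.07291222e+01, -2.93700564e+01, -1.00761213e-04,
        3.37163343e-03, -8.09041069e-06]), 'eef_pos': array([0.24807205, 0.62717477, 0.25503654]), 'tcp_rot': array([ 1.87293595e-01,  9.82303366e-01, -1.03673365e-03, -3.63477562e-04]), 'contact_force': array([-0.44129916,  0.00126729, -0.14069982]), 'wrist_torque': array([-0.03638002,  0.0052961 , -0.00509286]), 'finger_force': 0.0, 'opening': 1.000636017757972} 0.025
```

View pics/top0.png

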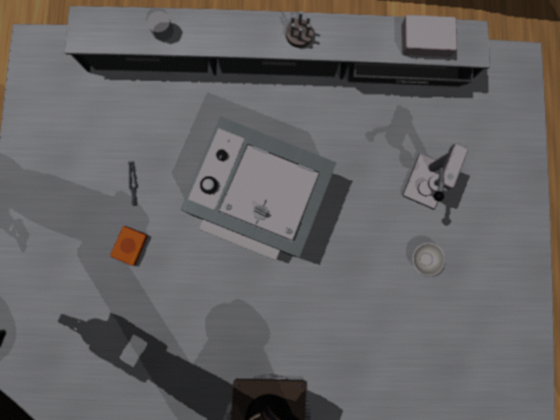

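View pics/side0.png

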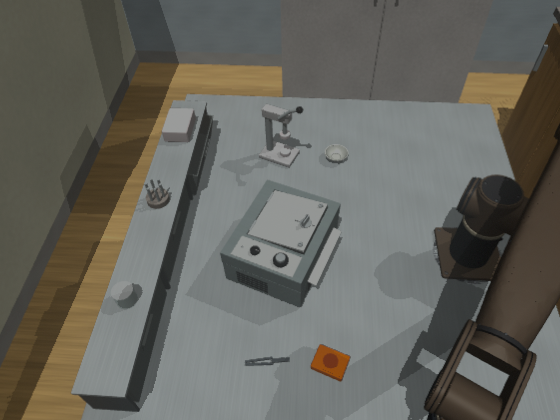

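The top view shows the extractor, with the stop button at about (209,185), the dial at (222,155), the wing at (261,211) and the screws at (228,207) and (289,231). The side view shows the arm clear of it. I'll enlarge both views.

```bash
python3 - <<'E'
from h import *
a=cam("top")["frame"][110:260,180:340]; b=cam("side")["frame"][180:305,220:345]
im=np.hstack([cv2.resize(a,(400,375),interpolation=cv2.INTER_CUBIC)[:375],cv2.resize(b,(375,375),interpolation=cv2.INTER_CUBIC)])
im=np.vstack([im,])
cv2.imwrite("pics/c1.png",im)
c=cam("top")
top=onz(c,[[209,185],[222,155]],.165); print(top)
print(onz(c,[[228,207],[289,231]],.16), onz(c,[[221,121],[334,163],[297,255],[183,209]],.15))
print(onz(c,[261,211],.175), bydepth(c,[[209,185],[222,155],[261,211],[228,207],[289,231],[260,170]]))
s=cam("side")
print("side",onz(s,[[281,260]],.17),onz(s,[[305,222]],.18),bydepth(s,[[281,260],[305,222]]))
E
```

```text
[[0.58249131 0.15802276 0.165     ]
 [0.65665894 0.13006681 0.165     ]]
[[ 0.53140017  0.11089263  0.16      ]
 [ 0.4781256  -0.03660253  0.16      ]] [[ 0.7454982   0.13799129  0.15      ]
 [ 0.6486997  -0.14325391  0.15      ]
 [ 0.42175719 -0.05757996  0.15      ]
 [ 0.5243965   0.22010337  0.15      ]]
[[0.52261506 0.03127511 0.175     ]] [[ 0.5817806   0.15737648  0.16969932]
 [ 0.65742592  0.13046592  0.16146217]
 [ 0.52137382  0.0309533   0.18751423]
 [ 0.53020041  0.10980835  0.17136052]
 [ 0.47771798 -0.03636404  0.16694119]
 [ 0.62546633  0.03761262  0.1501725 ]]
side [[0.58114876 0.17148926 0.17      ]] [[0.52084117 0.04347134 0.18      ]] [[0.58096435 0.17329808 0.17276411]
 [0.52085321 0.04253681 0.17880522]]
```

View pics/c1.png

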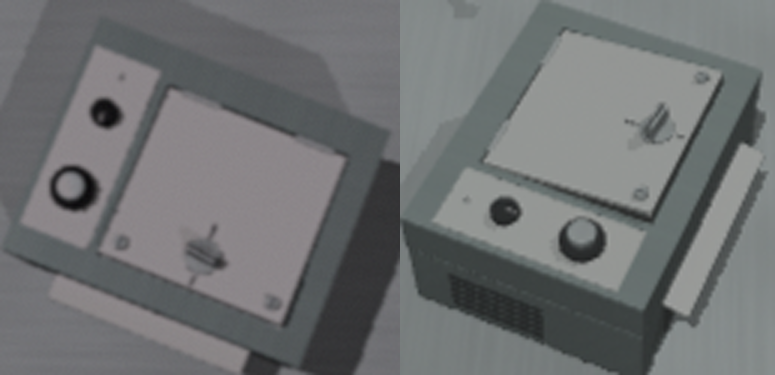

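```bash
python3 - <<'E'
from h import *
def blob(m):
    n,l,st,ce=cv2.connectedComponentsWithStats(m.astype(np.uint8)); i=1+np.argmax(st[1:,4]); return ce[i],st[i]
for n in("top","side"):
    c=cam(n); f=c["frame"].astype(int)
    ce,st=blob((f[...,2]>150)&(f[...,0]<80)); print(n,"block",ce,st,onz(c,ce,.024),bydepth(c,ce))
    pts={"top":[[133,183],[428,260],[420,200],[221,121],[334,163],[297,255],[183,209]],"side":[[268,360],[336,154],[280,155],[304.7,287.3+11.7],[220+4/1,180+216/3],[220+360/3,180+72/3]]}[n]
    print(onz(c,pts,.01)[:3]); print(bydepth(c,pts))
    d=c["depth"]; 
    # floor plane check
    vv,uu=np.mgrid[20:400:6,40:540:6]; P=bydepth(c,np.c_[uu.ravel(),vv.ravel()]); k=np.abs(P[:,2]-.15)<.003; k0=np.abs(P[:,2])<.01
    print("top plane",P[k].mean(0),k.sum(),"bench z",np.median(P[k0][:,2]))
E
```

```text
Traceback (most recent call last):
ValueError: attempt to get argmax of an empty sequence
```

```bash
python3 - <<'E'
from h import *
def blob(m):
    n,l,st,ce=cv2.connectedComponentsWithStats(m.astype(np.uint8)); i=1+np.argmax(st[1:,4]); return ce[i],st[i]
for n in("top","side"):
    c=cam(n); f=c["frame"].astype(int)
    ce,st=blob((f[...,2]-f[...,0]>90)&(f[...,2]>1.8*f[...,1])); print(n,"block",ce,st,onz(c,ce,.024),bydepth(c,ce))
    pts={"top":[[133,183],[428,260],[420,200],[221,121],[334,163],[297,255],[183,209]],"side":[[268,360],[336,154],[280,155],[304.7,299],[224,252],[340,204]]}[n]
    print(onz(c,pts,.01)[:3]); print(bydepth(c,pts))
    vv,uu=np.mgrid[20:400:6,40:540:6]; P=bydepth(c,np.c_[uu.ravel(),vv.ravel()]); k=np.abs(P[:,2]-.15)<.003; k0=np.abs(P[:,2])<.01
    print("top plane",P[k].mean(0),k.sum(),"bench z",np.median(P[k0][:,2]))
E
```

```text
top block [127.78092784 245.30025773] [111 227  34  38 776] [[0.43558966 0.38604887 0.024     ]] [[0.43565046 0.38701292 0.02080259]]
[[ 0.60531205  0.38682464  0.01      ]
 [ 0.4183016  -0.42176321  0.01      ]
 [ 0.58205748 -0.40049262  0.01      ]]
[[ 0.60654915  0.38927686  0.0017939 ]
 [ 0.41832887 -0.42343834  0.00492053]
 [ 0.58160345 -0.39942067  0.01342206]
 [ 0.74569304  0.13807034  0.14933151]
 [ 0.64867984 -0.14324172  0.15009594]
 [ 0.421778   -0.0577005   0.14769785]
 [ 0.52428458  0.21988778  0.15113541]]
top plane [0.60940064 0.0481995  0.1501781 ] 192 bench z -0.0007406025983567321
side block [329.95215311 361.77033493] [311 345  38  34 627] [[0.43623865 0.39246906 0.024     ]] [[0.43558302 0.38826251 0.01328565]]
[[ 0.60347453  0.39234005  0.01      ]
 [ 0.41869077 -0.42308693  0.01      ]
 [ 0.63018406 -0.40574747  0.01      ]]
[[ 6.04285311e-01  3.88211566e-01 -6.34394334e-04]
 [ 4.18250024e-01 -4.29299560e-01  4.11079316e-03]
 [ 6.29725075e-01 -4.00877096e-01  1.46797142e-02]
 [ 5.11578227e-01  2.02791305e-01  1.47798121e-02]
 [ 7.45223224e-01  1.42040938e-01  1.51486519e-01]
 [ 4.16373102e-01 -6.31737546e-02  1.41700627e-01]]
top plane [0.60422485 0.04334482 0.15008125] 103 bench z -4.4562164826622563e-05
```

```bash
python3 - <<'E'
from h import *
t=cam("top")["frame"];s=cam("side")["frame"]
def cr(f,u,v,r=16): return cv2.resize(f[v-r:v+r,u-r:u+r],(384,288) if 0 else (300,300),interpolation=cv2.INTER_NEAREST)
im=np.vstack([np.hstack([cr(t,209,185),cr(t,261,211)]),np.hstack([cr(s,281,260),cr(s,305,222)])])
cv2.imwrite("pics/c2.png",np.clip(im*1.3,0,255).astype(np.uint8))
E
```

```text
(no output)
```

View pics/c2.png

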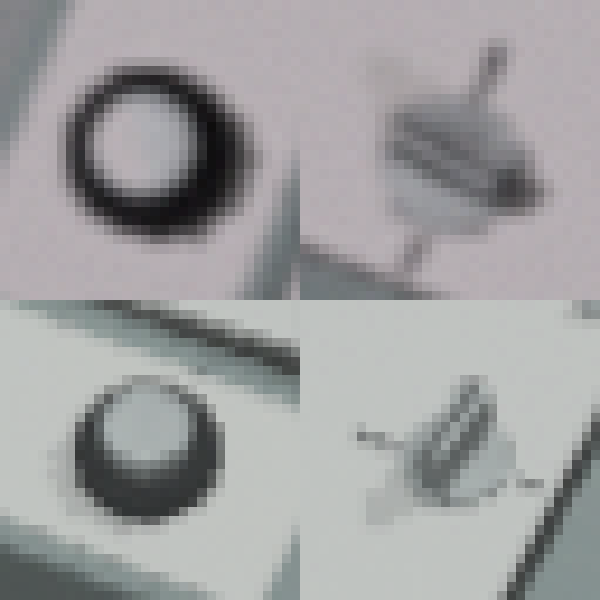

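```bash
python3 - <<'E'
from h import *
t=cam("top");s=cam("side")
print("btn",onz(t,[208.1,184.3],.172),onz(s,[280.8,256.4],.172))
for c,p in((t,[[255.1,208.7],[267.9,215]]),(s,[[303.2,225.0],[308.2,215.4]])):
    q=onz(c,p,.184); d=q[1]-q[0]; print(q, q.mean(0),np.linalg.norm(d),np.degrees(np.arctan2(d[1],d[0])))
# index lines on hatch z~.163
for c,p in((t,[[245+198/9.375,195+45/9.375],[245+105/9.375,195+270/9.375]]),(s,[[289+60/9.375,206+132/9.375],[289+238/9.375,206+186/9.375]])):
    q=onz(c,p,.162); d=q[0]-q[1]; print("idx",q.mean(0),np.linalg.norm(d),np.degrees(np.arctan2(d[1],d[0])))
E
```

```text
btn [[0.58305283 0.15927739 0.172     ]] [[0.58242537 0.16105797 0.172     ]]
[[0.52673224 0.04503455 0.184     ]
 [0.51278695 0.01459972 0.184     ]] [0.5197596  0.02981714 0.184     ] 0.033477608793558475 -114.61733671876902
[[0.52549602 0.05778749 0.184     ]
 [0.51250815 0.02171304 0.184     ]] [0.51900209 0.03975026 0.184     ] 0.03834124489003333 -109.80037602369909
idx [0.52208559 0.03113405 0.162     ] 0.06223083986892105 -20.531047930894886
idx [0.52133194 0.03293365 0.162     ] 0.05927478654690008 -17.8217685016363
```

The button is at about (0.583, 0.160, 0.172) and the stud axis at (0.520, 0.031); the two views agree on both. The hatch yaw is about -20.3° and the wing points at about 63° in the world frame. I'm moving over the button with the jaws shut.

>>> {"method": "jog_arm", "body": {"increments": [{"dx":0.35,"dy":-0.45,"dz":0.1,"az":-0.09,"gripper":-1},{"dx":0.7,"dy":-0.97,"dz":0.1,"az":-0.18,"gripper":-1},{"dx":0.7,"dy":-0.97,"dz":0.1,"az":-0.26,"gripper":-1},{"dx":0.7,"dy":-0.97,"dz":0.1,"az":-0.26,"gripper":-1}], "force": 30}}

```text
$.increments[0]: bad value
```

>>> {"method": "jog_arm", "body": {"increments": [{"dx":0.7,"dy":-0.97,"az":-0.26,"gripper":-1},{"dx":0.7,"dy":-0.97,"az":-0.26,"gripper":-1},{"dx":0.7,"dy":-0.97,"az":-0.26,"gripper":-1},{"dx":0.7,"dy":-0.97,"az":-0.26,"gripper":-1}]}}

```text
$.increments[0]: bad value
```

>>> {"method": "jog_arm", "body": {"increments": [{"dx":0.7,"dy":-0.97,"az":-0.26,"gripper":-1},{"dx":0.7,"dy":-0.97,"az":-0.26,"gripper":-1},{"dx":0.7,"dy":-0.97,"az":-0.26,"gripper":-1},{"dx":0.7,"dy":-0.97,"az":-0.26,"gripper":-1}]}}

```text
$.increments[0]: bad value
```

>>> {"method": "jog_arm", "body": {"increments": [{"dx":0.69,"dy":-0.97,"az":-0.28,"gripper":-1},{"dx":0.69,"dy":-0.97,"az":-0.28,"gripper":-1},{"dx":0.69,"dy":-0.97,"az":-0.28,"gripper":-1},{"dx":0.69,"dy":-0.97,"az":-0.28,"gripper":-1},{"dx":0.69,"dy":-0.97,"az":-0.28,"gripper":-1}]}}

```text
$.increments[0]: bad value
```

>>> {"method": "jog_arm", "body": {"increments": [{"dx":0.35,"dy":-0.45,"dz":0.1,"ax":0,"ay":0,"az":-0.09,"gripper":-1},{"dx":0.7,"dy":-0.97,"dz":0.1,"ax":0,"ay":0,"az":-0.18,"gripper":-1},{"dx":0.7,"dy":-0.97,"dz":0.1,"ax":0,"ay":0,"az":-0.26,"gripper":-1},{"dx":0.7,"dy":-0.97,"dz":0.1,"ax":0,"ay":0,"az":-0.26,"gripper":-1}], "force": 30}}

```text
time: 1.05
eef_pos: [0.3352, 0.508, 0.2689]
tcp_rot: [0.386, 0.923, -0.0, 0.001]
contact_force: [-0.4, -0.2, 0.1]
opening: 0.329
finger_force: 0.0
```

>>> {"method": "jog_arm", "body": {"increments": [{"dx":0.7,"dy":-0.97,"dz":0,"ax":0,"ay":0,"az":-0.26,"gripper":-1},{"dx":0.7,"dy":-0.97,"dz":0,"ax":0,"ay":0,"az":-0.26,"gripper":-1},{"dx":0.7,"dy":-0.97,"dz":0,"ax":0,"ay":0,"az":-0.26,"gripper":-1},{"dx":0.7,"dy":-0.97,"dz":0,"ax":0,"ay":0,"az":-0.26,"gripper":-1}]}}

```text
time: 1.45
eef_pos: [0.4188, 0.392, 0.2685]
tcp_rot: [0.564, 0.826, 0.0, 0.001]
contact_force: [-0.6, -0.2, 0.4]
opening: 0.003
finger_force: 0.0
```

>>> {"method": "jog_arm", "body": {"increments": [{"dx":0.7,"dy":-0.97,"dz":0,"ax":0,"ay":0,"az":-0.26,"gripper":-1},{"dx":0.7,"dy":-0.97,"dz":0,"ax":0,"ay":0,"az":-0.26,"gripper":-1},{"dx":0.7,"dy":-0.97,"dz":0,"ax":0,"ay":0,"az":-0.26,"gripper":-1},{"dx":0.7,"dy":-0.97,"dz":0,"ax":0,"ay":0,"az":-0.26,"gripper":-1}]}}

```text
time: 1.85
eef_pos: [0.5026, 0.2761, 0.2685]
tcp_rot: [0.72, 0.694, 0.0, 0.001]
contact_force: [0.1, -0.1, 0.8]
opening: -0.001
finger_force: 0.0
```

>>> {"method": "jog_arm", "body": {"increments": [{"dx":0.69,"dy":-0.97,"dz":0,"ax":0,"ay":0,"az":-0.28,"gripper":-1},{"dx":0.69,"dy":-0.97,"dz":0,"ax":0,"ay":0,"az":-0.28,"gripper":-1},{"dx":0.69,"dy":-0.97,"dz":0,"ax":0,"ay":0,"az":-0.28,"gripper":-1},{"dx":0.69,"dy":-0.97,"dz":0,"ax":0,"ay":0,"az":-0.28,"gripper":-1},{"dx":0.69,"dy":-0.97,"dz":0,"ax":0,"ay":0,"az":-0.28,"gripper":-1},{"dx":0.69,"dy":-0.97,"dz":0,"ax":0,"ay":0,"az":-0.28,"gripper":-1}]}}

```text
time: 2.45
eef_pos: [0.5823, 0.1639, 0.2682]
tcp_rot: [0.852, 0.524, -0.0, -0.001]
contact_force: [-0.5, -0.1, -0.6]
opening: -0.003
finger_force: 0.0
```

>>> {"method": "jog_arm", "body": {"increments": [{"dx":0,"dy":-0.03,"dz":-0.25,"ax":0,"ay":0,"az":0,"gripper":-1},{"dx":0,"dy":-0.03,"dz":-0.45,"ax":0,"ay":0,"az":0,"gripper":-1},{"dx":0,"dy":-0.03,"dz":-0.56,"ax":0,"ay":0,"az":0,"gripper":-1},{"dx":0,"dy":-0.03,"dz":-0.6,"ax":0,"ay":0,"az":0,"gripper":-1},{"dx":0,"dy":-0.03,"dz":-0.62,"ax":0,"ay":0,"az":0,"gripper":-1},{"dx":0,"dy":-0.03,"dz":-0.62,"ax":0,"ay":0,"az":0,"gripper":-1},{"dx":0,"dy":-0.03,"dz":-0.62,"ax":0,"ay":0,"az":0,"gripper":-1}]}}

```text
time: 3.15
eef_pos: [0.5839, 0.1589, 0.1956]
tcp_rot: [0.852, 0.523, 0.001, 0.0]
contact_force: [-0.6, 0.8, 2.6]
opening: -0.002
finger_force: 1.1
```

Contact at about 2.6 N, so the button is partly down. I'll press further.

>>> {"method": "jog_arm", "body": {"increments": [{"dx":0,"dy":0,"dz":-0.02,"ax":0,"ay":0,"az":0,"gripper":-1},{"dx":0,"dy":0,"dz":-0.04,"ax":0,"ay":0,"az":0,"gripper":-1},{"dx":0,"dy":0,"dz":-0.04,"ax":0,"ay":0,"az":0,"gripper":-1},{"dx":0,"dy":0,"dz":-0.04,"ax":0,"ay":0,"az":0,"gripper":-1}]}}

```text
time: 3.55
eef_pos: [0.5841, 0.1587, 0.191]
tcp_rot: [0.853, 0.522, 0.002, 0.0]
contact_force: [-1.3, 1.9, 6.7]
opening: -0.003
finger_force: 3.5
```

>>> {"method": "jog_arm", "body": {"increments": [{"dx":0,"dy":0,"dz":-0.02,"ax":0,"ay":0,"az":0,"gripper":-1},{"dx":0,"dy":0,"dz":-0.02,"ax":0,"ay":0,"az":0,"gripper":-1},{"dx":0,"dy":0,"dz":-0.02,"ax":0,"ay":0,"az":0,"gripper":-1}]}}

```text
time: 3.85
eef_pos: [0.5842, 0.1587, 0.1909]
tcp_rot: [0.853, 0.523, 0.001, 0.0]
contact_force: [-6.0, 1.3, 14.2]
opening: 0.002
finger_force: 7.3
```

The button bottomed out: z stopped and the force jumped to 14 N. I'll lift off and move over the fastener with the jaws half open.

>>> {"method": "jog_arm", "body": {"increments": [{"dx":0,"dy":0,"dz":0.2,"ax":0,"ay":0,"az":0,"gripper":-1},{"dx":0,"dy":0,"dz":0.5,"ax":0,"ay":0,"az":0,"gripper":-1},{"dx":0,"dy":0,"dz":0.58,"ax":0,"ay":0,"az":0,"gripper":-0.1},{"dx":-0.3,"dy":-0.5,"dz":0.58,"ax":0,"ay":0,"az":0,"gripper":-0.1},{"dx":-0.52,"dy":-1,"dz":0.58,"ax":0,"ay":0,"az":0,"gripper":-0.1},{"dx":-0.52,"dy":-1,"dz":0.58,"ax":0,"ay":0,"az":0,"gripper":-0.1},{"dx":-0.52,"dy":-1,"dz":0.58,"ax":0,"ay":0,"az":0,"gripper":-0.1},{"dx":-0.52,"dy":-1,"dz":0.58,"ax":0,"ay":0,"az":0,"gripper":-0.1}]}}

```text
time: 4.65
eef_pos: [0.5204, 0.0377, 0.2554]
tcp_rot: [0.853, 0.522, -0.0, -0.0]
contact_force: [-0.3, -0.3, -0.7]
opening: 0.451
finger_force: 0.0
```

```bash
python3 - <<'E'
from h import *
s=get_state(); print(s["eef_pos"],s["opening"],s["qpos"])
s=cam("side")["frame"]
a=cv2.resize(s[170:290,220:360],(700,600),interpolation=cv2.INTER_CUBIC)
cv2.imwrite("pics/c3.png",a)
E
```

```text
[0.52043786 0.03771942 0.25544444] 0.45109643372621144 [-1.22285340e-01 -5.34632886e-02  1.95037326e+00  9.96449625e-05
  1.24514299e+00  3.50764974e-01]
```

View pics/c3.png

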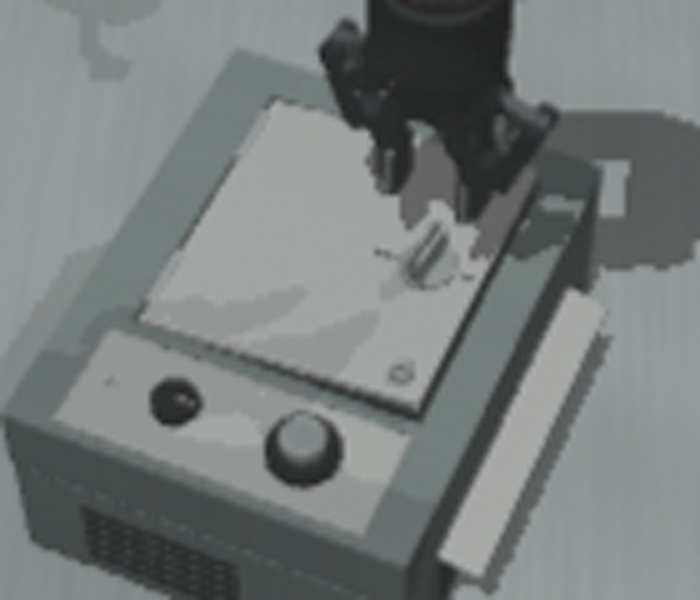

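Button (at 305,445 in the crop) is up again, and the open jaws straddle the wing at (430,250). Now down and grip.

>>> {"method": "jog_arm", "body": {"increments": [{"dx":0,"dy":-0.055,"dz":-0.2,"ax":0,"ay":0,"az":0,"gripper":-0.1},{"dx":0,"dy":-0.055,"dz":-0.35,"ax":0,"ay":0,"az":0,"gripper":-0.1},{"dx":0,"dy":-0.055,"dz":-0.48,"ax":0,"ay":0,"az":0,"gripper":-0.1},{"dx":0,"dy":-0.055,"dz":-0.48,"ax":0,"ay":0,"az":0,"gripper":-0.1},{"dx":0,"dy":-0.055,"dz":-0.48,"ax":0,"ay":0,"az":0,"gripper":-0.1}]}}

```text
time: 5.2
eef_pos: [0.521, 0.0326, 0.1985]
tcp_rot: [0.852, 0.523, -0.0, -0.0]
contact_force: [1.0, 0.0, -0.1]
opening: 0.447
finger_force: 0.0
```

>>> {"method": "jog_arm", "body": {"increments": [{"dx":0,"dy":0,"dz":0,"ax":0,"ay":0,"az":0,"gripper":-1},{"dx":0,"dy":0,"dz":0,"ax":0,"ay":0,"az":0,"gripper":-1},{"dx":0,"dy":0,"dz":0,"ax":0,"ay":0,"az":0,"gripper":-1},{"dx":0,"dy":0,"dz":0,"ax":0,"ay":0,"az":0,"gripper":-1},{"dx":0,"dy":0,"dz":0,"ax":0,"ay":0,"az":0,"gripper":-1},{"dx":0,"dy":0,"dz":0,"ax":0,"ay":0,"az":0,"gripper":-1}], "force": 20}}

```text
time: 5.8
eef_pos: [0.5225, 0.0315, 0.1999]
tcp_rot: [0.853, 0.522, 0.002, 0.002]
contact_force: [5.8, -1.6, -2.5]
opening: 0.114
finger_force: 23.1
```

Wing gripped at 9.7 mm opening. Turning about -83°.

>>> {"method": "jog_arm", "body": {"increments": [{"dx":0.015,"dy":0,"dz":0,"ax":0,"ay":0,"az":-0.08,"gripper":-1},{"dx":0.015,"dy":0,"dz":0,"ax":0,"ay":0,"az":-0.16,"gripper":-1},{"dx":0.015,"dy":0,"dz":0,"ax":0,"ay":0,"az":-0.24,"gripper":-1},{"dx":0.015,"dy":0,"dz":0,"ax":0,"ay":0,"az":-0.32,"gripper":-1},{"dx":0.015,"dy":0,"dz":0,"ax":0,"ay":0,"az":-0.4,"gripper":-1},{"dx":0.015,"dy":0,"dz":0,"ax":0,"ay":0,"az":-0.46,"gripper":-1},{"dx":0.015,"dy":0,"dz":0,"ax":0,"ay":0,"az":-0.46,"gripper":-1}]}}

```text
time: 6.5
eef_pos: [0.5224, 0.0319, 0.1991]
tcp_rot: [0.982, 0.187, -0.0, -0.0]
contact_force: [0.3, -0.9, -0.6]
opening: 0.11
finger_force: 19.4
```

>>> {"method": "jog_arm", "body": {"increments": [{"dx":0,"dy":0,"dz":0,"ax":0,"ay":0,"az":-0.08,"gripper":-1},{"dx":0,"dy":0,"dz":0,"ax":0,"ay":0,"az":-0.16,"gripper":-1},{"dx":0,"dy":0,"dz":0,"ax":0,"ay":0,"az":-0.24,"gripper":-1},{"dx":0,"dy":0,"dz":0,"ax":0,"ay":0,"az":-0.32,"gripper":-1},{"dx":0,"dy":0,"dz":0,"ax":0,"ay":0,"az":-0.4,"gripper":-1},{"dx":0,"dy":0,"dz":0,"ax":0,"ay":0,"az":-0.467,"gripper":-1},{"dx":0,"dy":0,"dz":0,"ax":0,"ay":0,"az":-0.467,"gripper":-1},{"dx":0,"dy":0,"dz":0,"ax":0,"ay":0,"az":-0.467,"gripper":-1}]}}

```text
time: 7.3
eef_pos: [0.5225, 0.0322, 0.1989]
tcp_rot: [0.984, -0.176, -0.0, -0.0]
contact_force: [-0.4, 1.3, 0.3]
opening: 0.109
finger_force: 19.6
```

>>> {"method": "jog_arm", "body": {"increments": [{"dx":0,"dy":0,"dz":0,"ax":0,"ay":0,"az":0,"gripper":-0.1},{"dx":0,"dy":0,"dz":0,"ax":0,"ay":0,"az":0,"gripper":-0.1},{"dx":0,"dy":0,"dz":0,"ax":0,"ay":0,"az":0,"gripper":-0.1},{"dx":0,"dy":0,"dz":0.3,"ax":0,"ay":0,"az":0,"gripper":-0.1},{"dx":0,"dy":0,"dz":0.6,"ax":0,"ay":0,"az":0,"gripper":-0.1},{"dx":0,"dy":0.4,"dz":0.6,"ax":0,"ay":0,"az":0,"gripper":-1},{"dx":0,"dy":0.8,"dz":0.6,"ax":0,"ay":0,"az":0,"gripper":-1},{"dx":0,"dy":1,"dz":0.6,"ax":0,"ay":0,"az":0,"gripper":-1},{"dx":0,"dy":1,"dz":0.6,"ax":0,"ay":0,"az":0,"gripper":-1}]}}

```text
time: 8.2
eef_pos: [0.5222, 0.1543, 0.2708]
tcp_rot: [0.985, -0.175, 0.0, -0.0]
contact_force: [-0.1, -0.9, -1.0]
opening: 0.005
finger_force: 0.0
```

```bash
python3 - <<'E'
from h import *
s=get_state(); print(s["eef_pos"],s["opening"])
ims=[]
for n,u,v in(("top",261,211),("side",305,222)):
    f=cam(n)["frame"]; r=20; ims.append(cv2.resize(f[v-r:v+r,u-r:u+r],(400,400),interpolation=cv2.INTER_CUBIC))
cv2.imwrite("pics/c4.png",np.clip(np.hstack(ims)*1.3,0,255).astype(np.uint8))
E
```

```text
[0.52217244 0.15428071 0.27082297] 0.004849940844300153
```

View pics/c4.png

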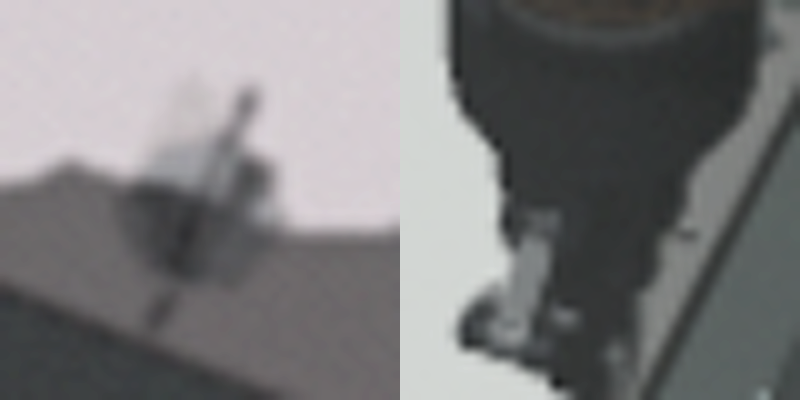

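In the top view the slot, running (225,165) to (185,245), lines up with the index marks at (250,95) and (155,320). The pressing will confirm it: the hatch must reach z = 0.150. I'm moving over hatch_push at (0.540, 0.081) and going down.

>>> {"method": "jog_arm", "body": {"increments": [{"dx":0.15,"dy":-0.3,"dz":0,"ax":0,"ay":0,"az":0,"gripper":-1},{"dx":0.15,"dy":-0.61,"dz":-0.2,"ax":0,"ay":0,"az":0,"gripper":-1},{"dx":0.15,"dy":-0.61,"dz":-0.4,"ax":0,"ay":0,"az":0,"gripper":-1},{"dx":0.15,"dy":-0.61,"dz":-0.6,"ax":0,"ay":0,"az":0,"gripper":-1},{"dx":0.15,"dy":-0.61,"dz":-0.68,"ax":0,"ay":0,"az":0,"gripper":-1},{"dx":0.15,"dy":-0.61,"dz":-0.72,"ax":0,"ay":0,"az":0,"gripper":-1},{"dx":0.15,"dy":-0.61,"dz":-0.76,"ax":0,"ay":0,"az":0,"gripper":-1},{"dx":0.15,"dy":-0.61,"dz":-0.76,"ax":0,"ay":0,"az":0,"gripper":-1}]}}

```text
time: 9.1
eef_pos: [0.5411, 0.0781, 0.1807]
tcp_rot: [0.984, -0.177, 0.001, 0.001]
contact_force: [-2.3, -1.7, 4.3]
opening: 0.0
finger_force: 2.0
```

Already below the receiver stop height (TCP 0.184), so the pin has dropped through. I'll continue.

>>> {"method": "jog_arm", "body": {"increments": [{"dx":0,"dy":0,"dz":-0.03,"ax":0,"ay":0,"az":0,"gripper":-1},{"dx":0,"dy":0,"dz":-0.05,"ax":0,"ay":0,"az":0,"gripper":-1},{"dx":0,"dy":0,"dz":-0.07,"ax":0,"ay":0,"az":0,"gripper":-1},{"dx":0,"dy":0,"dz":-0.07,"ax":0,"ay":0,"az":0,"gripper":-1},{"dx":0,"dy":0,"dz":-0.07,"ax":0,"ay":0,"az":0,"gripper":-1}]}}

```text
time: 9.6
eef_pos: [0.5414, 0.0784, 0.1749]
tcp_rot: [0.984, -0.177, 0.001, 0.001]
contact_force: [-6.5, -3.7, 12.3]
opening: 0.003
finger_force: 6.3
```

>>> {"method": "jog_arm", "body": {"increments": [{"dx":0,"dy":0,"dz":-0.02,"ax":0,"ay":0,"az":0,"gripper":-1},{"dx":0,"dy":0,"dz":-0.02,"ax":0,"ay":0,"az":0,"gripper":-1},{"dx":0,"dy":0,"dz":-0.02,"ax":0,"ay":0,"az":0,"gripper":-1}]}}

```text
time: 9.9
eef_pos: [0.5415, 0.0784, 0.1749]
tcp_rot: [0.984, -0.177, 0.001, 0.001]
contact_force: [-12.0, -2.8, 22.1]
opening: 0.006
finger_force: 10.9
```

The hatch is flush: TCP stopped at 0.1749 and the force jumped. I'll ease slightly, then check stability and alignment.

>>> {"method": "jog_arm", "body": {"increments": [{"dx":-0.01,"dy":0,"dz":0.01,"ax":0,"ay":0,"az":0,"gripper":-1},{"dx":-0.01,"dy":0,"dz":0.01,"ax":0,"ay":0,"az":0,"gripper":-1},{"dx":-0.01,"dy":0,"dz":0.01,"ax":0,"ay":0,"az":0,"gripper":-1},{"dx":-0.01,"dy":0,"dz":0.01,"ax":0,"ay":0,"az":0,"gripper":-1}]}}

```text
time: 10.3
eef_pos: [0.5413, 0.0784, 0.1749]
tcp_rot: [0.984, -0.177, 0.003, 0.0]
contact_force: [-5.6, -3.2, 15.4]
opening: -0.004
finger_force: 7.4
```

```bash
python3 - <<'E'
from h import *
c=cam("top"); f=c["frame"]
a=cv2.resize(f[110:260,180:340],(640,600),interpolation=cv2.INTER_CUBIC)
cv2.imwrite("pics/c5.png",np.clip(a*1.3,0,255).astype(np.uint8))
print(bydepth(c,[[289-6,222],[300,190],[280,225],[310,160]])[:,2])
s=get_state(); print(s["eef_pos"],s["contact_force"])
E
```

```text
[0.14691922 0.15170066 0.15328339 0.1506637 ]
[0.54135114 0.07839975 0.17495561] [-5.67144628 -1.6405116  14.24426005]
```

View pics/c5.png

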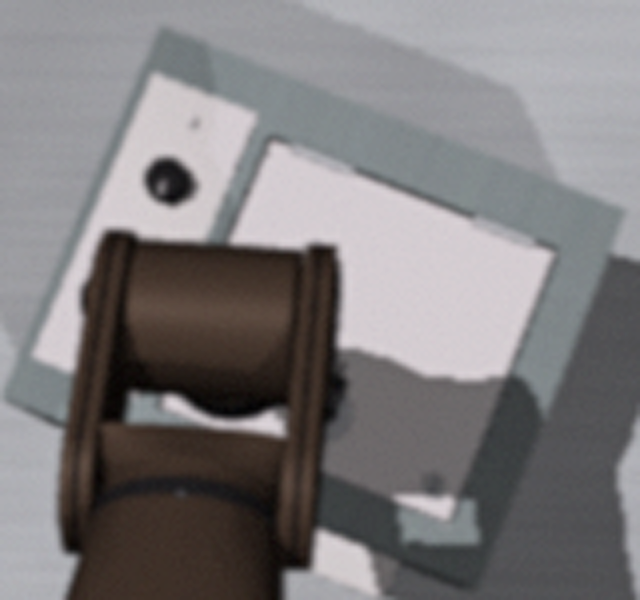

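The arm hides the wing, but the screw at about (432,480) and the hatch face read z ≈ 0.150, so the hatch is flush. It is being held with a steady push of about 15 N, so I'm handing the job in.

```bash
python3 -c "
from plant import job
print(job.sign_off())"
```

```text
the job is handed in; nothing more can be done
None
```

I pressed the stop button fully down and it came back up, turned the fastener into line with the index lines, and pressed the hatch flush; the arm is still holding it there with about 15 N, ready for your corner screws. The arm hid the fastener in the last picture, so the alignment rests on the view before pressing and on the hatch going down past the height where a misaligned pin would stop it.

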